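# Handlebar cold-start check: half choke, clutch lever held in

### The job

Set this handlebar up as for a cold start so that I can meter the starter cut-out switch. First swing the choke lever to half choke, the middle of its 90-degree swing, then pull the clutch lever in until about 20 mm is left between its ball end and the rubber grip, and keep it there: finish while still holding the lever in at that gap, with the choke left at half. Leave the other things on the bench where they are.

Things in the scene. Friction and masses are not known exactly. Their poses are not given: they have to be found in the camera images.
- handlebar: Motorcycle handlebar (22 mm bar) on an aluminium yoke and bench post, fixed. Controls are on its left grip. Origin on the bench straight below the bar at the clutch perch; y level, outboard along the left grip; x level, ahead of the rider, the clutch lever's side. Grip axis 170 mm above the bench. Yoke and right half lie inboard (-y); from y = -65 mm inboard the bar bends down to its clamps.
- grip_inner (a point): On the axis of the left rubber grip at its inner end. Grip 33 mm thick, axis level, 170 mm above the bench.
- grip_outer (a point): On the axis of the left rubber grip at its outer end, 115 mm farther along the handlebar's y axis. Beyond it a steel bar-end weight 31 mm thick goes on 25 mm.
- clutch_lever (a joint): Clutch lever angle, rad: 0 released (sprung back), 0.40 fully in, at its stop. Turns level, counter-clockwise from above, towards the grip. Gap from ball end to rubber grip: 70 mm at 0, 36 at 0.20, 27 at 0.254, 20 at 0.294, 13 at 0.334, 1.5 at 0.40. Spring: about 7 N to start, 13 N at the 20 mm gap, pushed at point lever_front.
- clutch_pivot (a point): Pivot of the clutch lever (upright axis): 30 mm ahead (x) of the bar's axis, at y = 0 of the handlebar, at the height of the lever's middle (170 mm).
- lever_front (a point): Middle of the clutch lever's front face (the one away from the grip), 125 mm from the pivot: a good place to pull from; moves with it. The aluminium blade is straight from 56 to 170 mm out, 9 mm thick, 14 mm high (163 to 177 mm above the bench), free below and ahead. Fully in (0.40) it is parallel to the grip; at angle q it is turned 0.40 - q rad outwards from that.
- lever_ball (a point): Centre of the ball, 16 mm across, at the outer end of the clutch lever, 175 mm from the pivot.
- choke_lever (a joint): Angle of the choke lever in rad: 0 shut (lever points inboard, along the bar), 1.571 full choke (points back towards the rider, at right angles to the grip). Half choke is 0.785. It turns clockwise seen from above in a level plane as it opens, with a light friction of about 1 N at the tab, and stays where it is left.
- choke_pivot (a point): Pivot of the choke lever (upright axis), on top of its aluminium clamp, 18 mm behind (x) and 42 mm inboard (y) on the handlebar, 190 mm above the bench.
- choke_tab (a point): Centre of the thumb tab that stands up at the end of the choke lever, 52 mm from the pivot, 206 mm above the bench; moves with the lever. Aluminium tab 8 mm thick across the lever (in the direction in which it swings), 16 mm along the lever, and its top is 218.5 mm above the bench; the flat blade below it, as wide as the tab, is at 191 to 195 mm.
- multimeter: Bystander: grey multimeter lying on its back, 150 x 76 x 34 mm, origin under its centre.
- bolt_bin: Bystander: green open plastic bin with bolts, 160 x 100 x 70 mm, origin under its centre.
- spray_can: Bystander: upright spray can, 65 mm across, 190 mm high, origin under its centre.
- spanner: Bystander: steel spanner 190 mm long, lying flat.
- reservoir (a point): Top centre of the white reservoir with black cap of the clutch cylinder, ahead of the bar, 40 mm (x) by 46 mm (y): the highest part of the handlebar except the choke tab, 213 mm above the bench. The black switch pod beside the perch, at y 15 to 53 mm of the handlebar, is 191 mm high.

How it is judged:
By the outcome, as a careful person would: the job done as asked, in the order asked, and still so for the second after the job is handed in, while the arm keeps its last pose, push and grip.
It also fails if it takes over 45 s, if anything falls off the work surface, if the arm or the gripper's body presses on something with over 40 N, if the wrist force passes 120 N, or if a joint passes its speed limit or range.

### The arm

A 6-joint arm with a two-finger parallel gripper is mounted at the origin on the work surface. World frame = base frame: x ahead of the robot, y to its left, z up, the work surface at z = 0. Lengths are in m, angles in rad, forces in N, time in s.
With the tool pointing down it reaches from about 0.35 to 0.925 m from the base axis. Payload 6.4 kg.
Tool frame: the origin (TCP) lies at the centre of the arm's flange, where the gripper is bolted on; the fingertips stand 199 mm ahead of it and the grasp point (between the pads) lies 180 mm ahead of it; z points along the fingers, y is the direction in which the jaws open and shut (so a half turn about z gives the same grasp; the last joint's range is limited). The gripper opens to 94 mm and grips with 3 to 60 N. Pads are 16 mm wide; open, the fingers measure 119 mm over their backs; the gripper's body (75 mm by 177 mm) begins 78 mm behind the grasp point.
Start: joints at [1.136, 0.245, 1.558, -0, 1.339, -0.174], TCP at [0.168, 0.628, 0.405] pointing down, gripper open.
Joint ranges: [-3.13, 3.13], [-1.02, 2.26], [0.13, 2.54], [-0.95, 4.09], [0.21, 2.88], [-2.74, 2.74]. Speed limits (rad/s): [2.57, 2.57, 3.14, 3.14, 3.14, 3.14].

### API

Orientations are given as a unit quaternion [w, x, y, z].
In Python, from rig import arm, cams, order, finder gives the robot as it stands.
- The arm moves only by the tool step_arm, never from a script. Its argument "series" is a list of rows, each a list of 5 numbers: the shift along the tool's x, y, z in mm, then the turn about the tool's z in degrees, then the finger opening in mm, from 0 to 94. A call has 1 to 20 rows; each row is the pose to reach, as a shift and turn from the pose commanded when the call began, along the tool's axes at that moment; what a row does not reach only later rows make up. A row lasts 1/12 s, in which the tool goes at most 41.7 mm and 7.16 degrees, less where a joint would pass 70% of its speed; a pose out of reach is approached as far as the arm can. A call with a gripper value outside its range is refused whole. The fingers move at their own pace and stop on an object; "force" is the grip in N (left out, the last holds). Time passes only in rows, so rows that repeat a pose let the fingers close. It gives the time, the measured TCP pose, the force and the opening at its end, in the units of the state.
- arm.observe(): the state, without advancing time (a new reading comes with each control period).
- cams.read_camera(name): name is "side" or "top" or "wrist"; returns (picture, depth): 400x640x3 uint8, red, green, blue; 400x640 float32, m along the optical axis (not along the pixel's ray), 0 where there is no reading.
- cams.get_calibration(name): a dict with "camera_matrix" (3x3 intrinsics, pixels), "k1" (the pictures are not rectified: a ray, as slopes to the right and down, at radius r is drawn at 1 + k1 r^2 times it, then the intrinsics apply), "world_to_cam" (4x4, takes a point from world to camera coordinates); the wrist camera has in their place "T_tool_cam" (4x4, takes a point from camera to tool coordinates, whose origin is the TCP and whose axes are the flange's). Camera axes: x right, y up, looking along -z (the intrinsics and any distortion apply to the point x, -y, -z); pixel columns grow to the right and rows downward; lengths in m; the calibration is good to about 2 mm. A picture is of the moment at which its call begins: read the wrist's pose just before it. get_calibration takes no time and is no camera call.
- order.hand_in(): hands the job in, once; it reports no verdict.
Trained networks look in the newest picture that a camera, given by its name, has taken for a name from the list of things; names that differ only in an ending like _2 or _b are one class to them, and where a whole thing is asked for, a point or a joint stands for the part that bears it (a point fixed in the world has none). Each returns a list of dicts, best first, with "p" (0 to 1); they miss things now and then, are a little off and sometimes report something else, mostly with a low value. They report only what shows in the picture. A call takes as long as a camera call.
- finder.recognise(label, camera): "bbox" ([left, top, right, bottom] in pixels, round what is visible of it).
- finder.regions_of(label, camera): "pixels" (400x640 bool, what is visible of it) and "bbox" ([left, top, right, bottom] in pixels, round what is visible of it).
- finder.tip_of(label, camera): "position" ([column, row] in pixels: a listed point, or the origin of a listed thing).
The state is a dict: "time_s": time; "joints": joint angles; "joint_velocities": joint speeds; "joint_torque": joint torques, N m; "ee_pos": TCP position; "tcp_rot": TCP orientation; "wrist_force": force on the tool from outside, world axes, zero at the start; "wrist_torque": the same for the moment, N m; "width": finger opening in m.
Only numpy, scipy, OpenCV 4.12 (cv2) and the standard library are available. Lean on these libraries where they do the work, as an engineer would, in place of code of your own. Each camera call takes 0.05 s, during which the arm holds its last target.

## Working session

There is one attempt and no reset: what is moved stays moved. The work goes in short steps, Python scripts to look and compute and a tool call to move; the robot and the scene stay as the last step left them, time stands still between calls to the robot, and variables do not carry over. Pictures are saved under pics/ and viewed, and the job is handed in when it is done.

Besides the shell and the picture viewer there is one more tool, called after ">>>" by a JSON object that holds its "fn" and its "kwargs". step_arm: Moves the arm, as the interface text tells. Its arguments: {"type":"object","properties":{"series":{"type":"array"},"force":{"type":"number"}},"required":["series"]}

```bash
ls; mkdir -p pics
cat > h.py <<'E'
import numpy as np, cv2
from rig import arm,cams,order,finder
def save(name,fn):
    im,d=cams.read_camera(name); cv2.imwrite('pics/'+fn,im[:,:,::-1]); np.save('pics/'+fn[:-4]+'_d.npy',d); return im,d
def T_cam2world(name,st=None):
    c=cams.get_calibration(name)
    if name=='wrist':
        from scipy.spatial.transform import Rotation as R
        st=st or arm.observe(); q=st['tcp_rot']; T=np.eye(4); T[:3,:3]=R.from_quat([q[1],q[2],q[3],q[0]]).as_matrix(); T[:3,3]=st['ee_pos']
        return T@np.array(c['T_tool_cam'])
    return np.linalg.inv(np.array(c['world_to_cam']))
def ray(name,px,st=None):
    c=cams.get_calibration(name);K=np.array(c['camera_matrix']);k=c['k1']
    u=(px[0]-K[0,2])/K[0,0];v=(px[1]-K[1,2])/K[1,1]
    rd=np.hypot(u,v); r=rd
    for _ in range(20): r=rd/(1+k*r*r)
    s=r/rd if rd>0 else 1
    T=T_cam2world(name,st); d=np.array([u*s,-v*s,-1.]); return T[:3,3],T[:3,:3]@d
def pt_depth(name,px,dep,st=None):
    o,d=ray(name,px,st); return o+d*dep
def pt_z(name,px,z,st=None):
    o,d=ray(name,px,st); return o+d*(z-o[2])/d[2]
def proj(name,P,st=None):
    c=cams.get_calibration(name);K=np.array(c['camera_matrix']);k=c['k1']
    p=np.linalg.inv(T_cam2world(name,st))@np.append(P,1); u=p[0]/-p[2];v=-p[1]/-p[2]; f=1+k*(u*u+v*v)
    return K[0,0]*u*f+K[0,2],K[1,1]*v*f+K[1,2]
E
python3 - <<'E'
from h import *
np.set_printoptions(precision=4,suppress=True)
print(arm.observe())
for n in ['top','side','wrist']:
    im,d=save(n,n+'0.png'); 
    print(n,T_cam2world(n)[:3].round(3).tolist())
    for l,z in [('grip_inner',.17),('grip_outer',.17),('clutch_pivot',.17),('lever_front',.17),('lever_ball',.17),('choke_pivot',.19),('choke_tab',.206),('reservoir',.213),('handlebar',0)]:
        r=finder.tip_of(l,n)
        for q in r[:2]:
            print(l,q['p'],q['position'],pt_z(n,q['position'],z))
E
```

```text
pics
{'time_s': 0.0, 'joints': array([ 1.1359,  0.2458,  1.559 , -0.    ,  1.3387, -0.1741]), 'joint_velocities': array([-0.0005,  0.0003, -0.0004,  0.0003, -0.0011, -0.0011]), 'joint_torque': array([ -0.0008, -41.5828, -31.4601,   0.0685,   0.0331,  -0.0001]), 'ee_pos': array([0.1675, 0.6278, 0.4036]), 'tcp_rot': array([-0.0003,  0.13  ,  0.9915, -0.0009]), 'wrist_force': array([ 0.2667, -0.5355, -0.7868]), 'wrist_torque': array([-0.0093, -0.0477, -0.0165]), 'width': 0.09392412830625092}
top [[0.008, 0.997, -0.078, 0.48], [-1.0, 0.006, -0.017, 0.129], [-0.016, 0.078, 0.997, 1.05]]
grip_inner 0.95 [370.1, 207.2] [0.523  0.0244 0.17  ]
grip_inner 0.2 [245.2, 158.6] [0.6387 0.3259 0.17  ]
grip_outer 0.93 [319.6, 226.3] [0.4769 0.1442 0.17  ]
clutch_pivot 0.87 [392.3, 199.8] [ 0.541  -0.0286  0.17  ]
lever_front 0.56 [341.6, 187.5] [0.5697 0.0924 0.17  ]
lever_ball 0.77 [321.6, 185.1] [0.5751 0.1402 0.17  ]
choke_pivot 0.88 [420.5, 211.7] [ 0.5123 -0.0908  0.19  ]
choke_tab 0.7 [436.5, 212.5] [ 0.51   -0.1237  0.206 ]
reservoir 0.64 [411.9, 190.4] [ 0.5597 -0.0659  0.213 ]
reservoir 0.56 [287.3, 270.9] [0.3764 0.2153 0.213 ]
side [[0.998, 0.015, -0.064, 0.497], [-0.063, 0.509, -0.859, -0.604], [0.019, 0.861, 0.509, 0.57]]
grip_inner 0.9 [304.1, 210.2] [0.5157 0.026  0.17  ]
grip_outer 0.73 [292.0, 185.2] [0.4931 0.1254 0.17  ]
grip_outer 0.42 [321.8, 228.5] [ 0.5452 -0.0354  0.17  ]
clutch_pivot 0.9 [322.0, 229.0] [ 0.5455 -0.037   0.17  ]
lever_front 0.64 [327.3, 189.6] [0.5663 0.1043 0.17  ]
lever_ball 0.74 [333.5, 181.9] [0.5824 0.1376 0.17  ]
choke_pivot 0.71 [301.0, 235.6] [ 0.5074 -0.0828  0.19  ]
choke_tab 0.77 [311.8, 249.5] [ 0.5223 -0.1404  0.206 ]
reservoir 0.61 [333.9, 221.0] [ 0.5613 -0.0761  0.213 ]
handlebar 0.6 [304.1, 298.7] [ 0.5137 -0.0355  0.    ]
wrist [[0.257, -0.938, -0.234, 0.101], [0.966, 0.25, 0.063, 0.646], [-0.0, -0.242, 0.97, 0.385]]
```

```bash
python3 -c "
import cv2
a=cv2.imread('pics/top0.png')[100:330,220:520];cv2.imwrite('pics/topc.png',cv2.resize(a,None,fx=2.6,fy=2.6))
a=cv2.imread('pics/side0.png')[120:330,220:450];cv2.imwrite('pics/sidec.png',cv2.resize(a,None,fx=2.8,fy=2.8))"
```

```text
(no output)
```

View pics/top0.png

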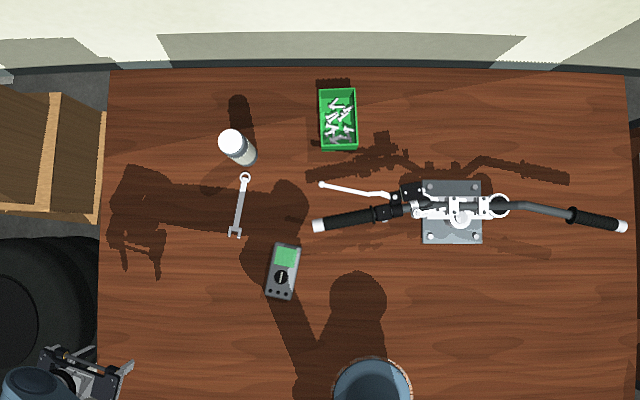

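View pics/topc.png

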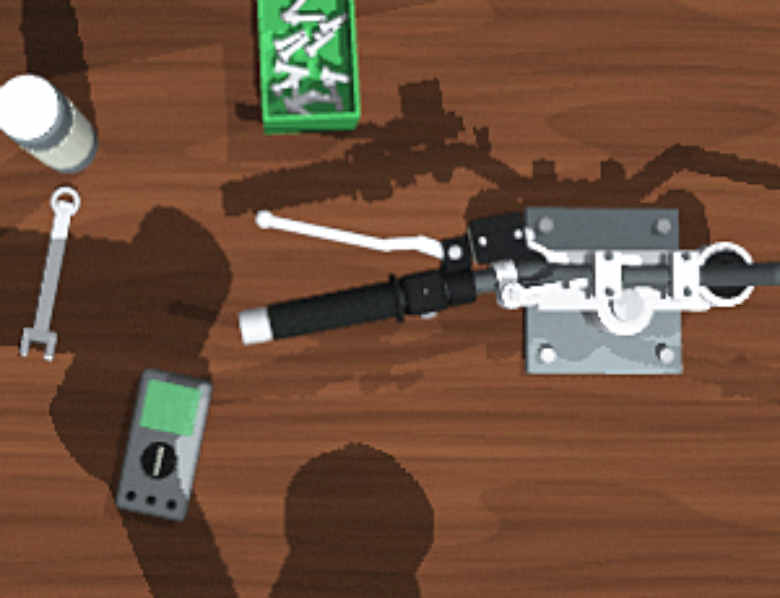

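View pics/side0.png

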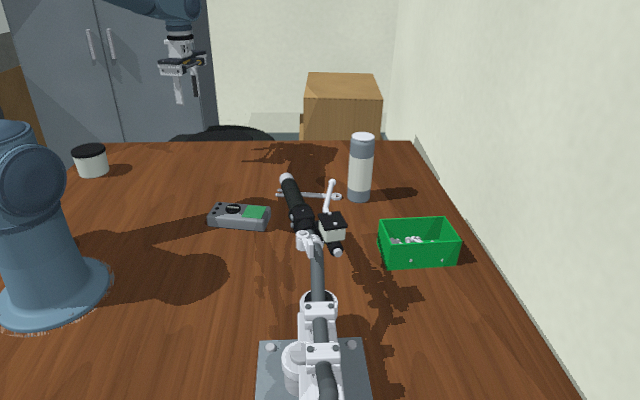

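View pics/sidec.png

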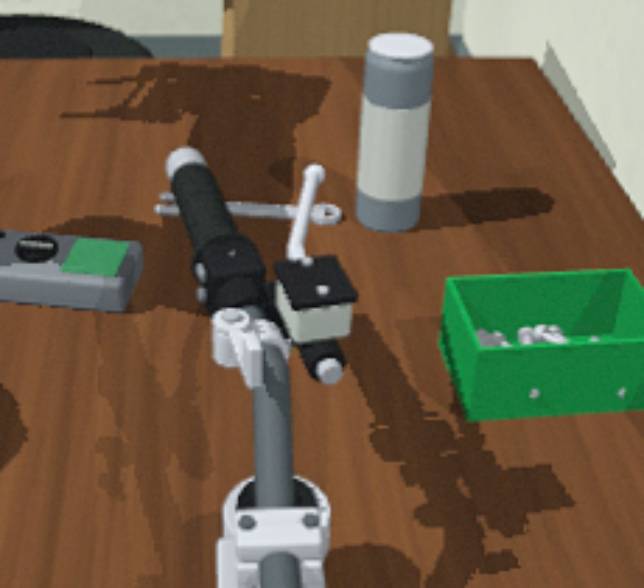

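```bash
cat > fit.py <<'E'
from h import *
from scipy.optimize import least_squares
def model(p,q=0.,c=0.):
    X,Y,th,gy=p
    L={}
    L['grip_inner']=(0,gy,.17);L['grip_outer']=(0,gy+.115,.17);L['clutch_pivot']=(.03,0,.17)
    f=.4-q
    L['lever_front']=(.03+.125*np.sin(f),.125*np.cos(f),.17)
    f-=.023; L['lever_ball']=(.03+.175*np.sin(f),.175*np.cos(f),.17)
    L['choke_pivot']=(-.018,-.042,.19)
    L['choke_tab']=(-.018-.052*np.sin(c),-.042-.052*np.cos(c),.206)
    L['reservoir']=(.04,-.046,.213)
    R=np.array([[np.cos(th),-np.sin(th),0],[np.sin(th),np.cos(th),0],[0,0,1]])
    return {k:R@np.array(v)+[X,Y,0] for k,v in L.items()}
E
python3 - <<'E'
from fit import *
np.set_printoptions(precision=4,suppress=True)
obs=[]
for n in ['top','side']:
    cams.read_camera(n)
    for l in model([0]*4):
        for q in finder.tip_of(l,n)[:1]:
            if q['p']>.4: obs.append((n,l,np.array(q['position']),q['p']))
def res(p,rs=None):
    m=model(p); return np.concatenate([ (np.array(proj(n,m[l]))-px) for n,l,px,_ in obs])
for sgn in (1,):
    s=least_squares(res,[.52,-.03,.2,.06],loss='soft_l1',f_scale=2)
    print(s.x,s.cost); r=res(s.x).reshape(-1,2)
    for o,e in zip(obs,r): print(o[0],o[1],e)
for n in ['top','side']:
    im=cv2.imread(f'pics/{n}0.png'); im=cv2.resize(im,None,fx=3,fy=3)
    for l,P in model(s.x).items():
        u,v=proj(n,P); cv2.circle(im,(int(3*u+1.5),int(3*v+1.5)),3,(0,0,255),-1)
    u,v=map(int,proj(n,model(s.x)['clutch_pivot'])); cv2.imwrite(f'pics/ov_{n}.png',im[3*v-230:3*v+230,3*u-330:3*u+330])
E
```

```text
[ 0.5159 -0.0371  0.1818  0.0644] 41.6242527988233
top grip_inner [-0.3692  1.4025]
top grip_outer [1.8579 0.5462]
top clutch_pivot [ 1.2556 -0.3213]
top lever_front [ 1.7511 -1.8439]
top lever_ball [-0.8991  2.3658]
top choke_pivot [-2.8831 -0.7298]
top choke_tab [1.8013 1.2708]
top reservoir [ 2.7104 -3.2273]
side grip_inner [-0.8693  0.6231]
side grip_outer [-1.6444 -1.5908]
side clutch_pivot [-0.9723 -1.7227]
side lever_front [1.3242 1.789 ]
side lever_ball [ 2.2694 -4.705 ]
side choke_pivot [-0.6307 -1.7876]
side choke_tab [-0.342  -2.7123]
side reservoir [ 2.1331 -0.1582]
```

View pics/ov_top.png

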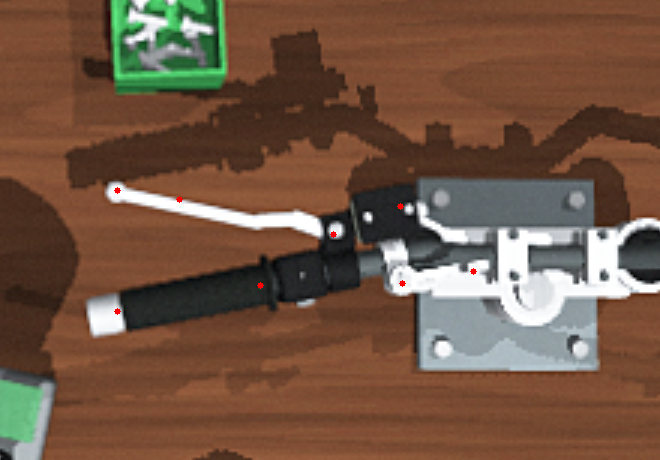

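View pics/ov_side.png

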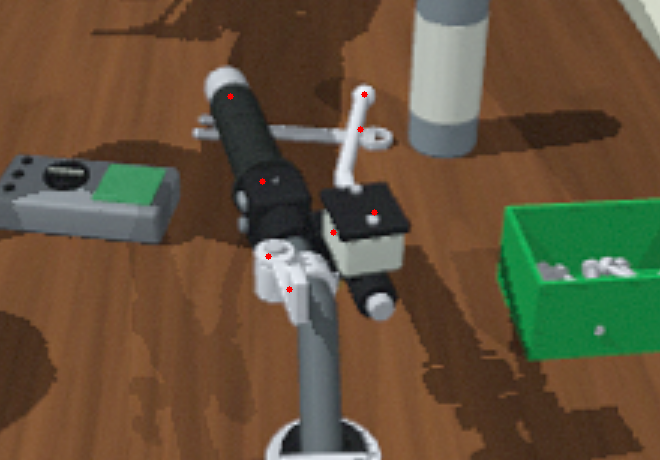

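```bash
cat >> h.py <<'E'
from scipy.spatial.transform import Rotation as Ro
def delta(tgt,yaw_deg,st=None):
    st=st or arm.observe(); q=st['tcp_rot']; M=Ro.from_quat([q[1],q[2],q[3],q[0]]).as_matrix()
    y=np.degrees(np.arctan2(M[1,1],M[0,1])); t=(y-yaw_deg+180)%360-180
    return (M.T@(np.array(tgt)-st['ee_pos'])*1000).round(1), round(t,2), round(y,2), M.round(3).tolist()
E
python3 - <<'E'
from fit import *
p=[.5159,-.0371,.1818,.0644]
t=model(p)['choke_tab'];print(t, model(p)['choke_pivot'])
print(cams.get_calibration('wrist')['T_tool_cam'])
print(delta([t[0],t[1],.46],10.4))
E
```

```text
[ 0.51519186 -0.13280527  0.206     ] [ 0.50579025 -0.08166224  0.19      ]
[[ 5.62771115e-04  9.70179523e-01  2.42386834e-01  6.94635067e-02]
 [ 9.99999772e-01 -6.36540909e-04  2.26035252e-04  3.16612985e-04]
 [ 3.73583909e-04  2.42386651e-01 -9.70179659e-01  1.93771095e-02]
 [ 0.00000000e+00  0.00000000e+00  0.00000000e+00  1.00000000e+00]]
(array([-532. , -645.5,  -55.3]), np.float64(64.66), np.float64(75.06), [[-0.966, 0.258, -0.0], [0.258, 0.966, 0.0], [0.0, 0.0, -1.0]])
```

>>> {"fn": "step_arm", "kwargs": {"series": [[0,0,-30,0,94],[-10,-15,-55,2,94],[-40,-50,-55,6,90],[-70,-85,-55,10,80],[-100,-121,-55,14,70],[-130,-157,-55,18,60],[-160,-193,-55,22,50],[-190,-230,-55,26,40],[-220,-266,-55,30,40],[-250,-302,-55,34,40],[-280,-338,-55,38,40],[-310,-375,-55,42,40],[-340,-411,-55,46,40],[-370,-447,-55,50,40],[-400,-483,-55,54,40],[-430,-520,-55,58,40],[-460,-556,-55,62,40],[-490,-593,-55,64.7,40],[-515,-624,-55,64.7,40],[-532,-645.5,-55,64.7,40]], "force": 10}}

```text
time_s: 4.07
ee_pos: [0.4875, -0.0724, 0.46]
tcp_rot: [0.0, 0.641, 0.768, 0.0]
wrist_force: [0.0, 0.9, 0.2]
width: 0.0401
```

Run:
```python
from fit import *
np.set_printoptions(precision=4,suppress=True)
st=arm.observe();print(st['time_s'],st['ee_pos'],st['joints'],st['joint_velocities'],st['width'])
st=arm.observe()
im,d=save('wrist','w1.png')
for l,z in [('choke_tab',.206),('choke_pivot',.19),('reservoir',.213),('clutch_pivot',.17)]:
    for q in finder.tip_of(l,'wrist')[:2]: print(l,q['p'],q['position'],pt_z('wrist',q['position'],z,st))
p=[.5159,-.0371,.1818,.0644]
im=im[:,:,::-1].copy()
for l,P in model(p).items():
    u,v=proj('wrist',P,st)
    if 0<u<640 and 0<v<400: cv2.circle(im,(int(u),int(v)),3,(0,0,255),-1); print(l,u,v)
cv2.imwrite('pics/w1o.png',im)
```

```text
4.0667 [ 0.4875 -0.0724  0.46  ] [-0.378  -0.1771  1.8898  0.0002  1.428  -0.558 ] [-0.7613  0.6718 -0.5758  0.0049 -0.1032 -0.7602] 0.04010217692373281
choke_tab 0.68 [346.8, 288.1] [ 0.5201 -0.1309  0.206 ]
choke_pivot 0.94 [340.9, 222.0] [ 0.5062 -0.0807  0.19  ]
reservoir 0.56 [417.4, 219.1] [ 0.5598 -0.061   0.213 ]
reservoir 0.44 [364.0, 94.5] [0.5012 0.0193 0.213 ]
clutch_pivot 0.58 [398.1, 168.2] [ 0.5477 -0.0303  0.17  ]
grip_inner 362.58760896037586 90.64090196844452
clutch_pivot 395.17318181418545 169.23543097837256
lever_front 465.34095093523 22.450760202163025
choke_pivot 340.21234813547187 223.00078437162617
choke_tab 340.4898579994429 289.15129632635836
reservoir 417.5608073900182 237.24704464676898
```

View pics/w1o.png

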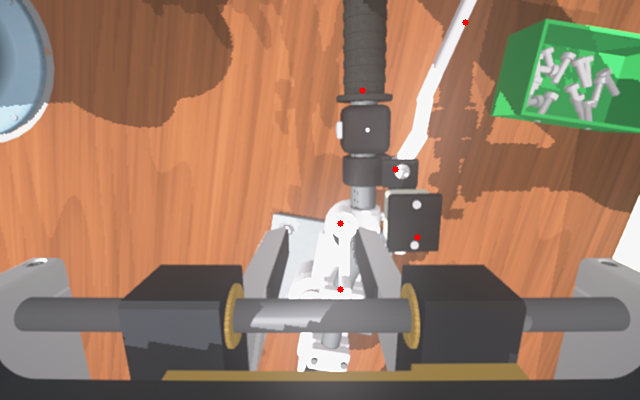

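```bash
python3 - <<'E'
from fit import *
np.set_printoptions(precision=4,suppress=True)
st=arm.observe()
im,d=save('wrist','w2.png')
st=arm.observe();print(st['time_s'],st['ee_pos'],st['joint_velocities'])
for l,z in [('choke_tab',.206),('choke_pivot',.19),('reservoir',.213),('clutch_pivot',.17)]:
    for q in finder.tip_of(l,'wrist')[:1]: print(l,q['p'],q['position'],pt_z('wrist',q['position'],z,st))
p=[.5159,-.0371,.1818,.0644]
t=model(p)['choke_tab']
print(delta([t[0],t[1],.46],10.4)[:3])
E
python3 -c "
import cv2
a=cv2.imread('pics/w2.png')[180:400,230:450];cv2.imwrite('pics/w2c.png',cv2.resize(a,None,fx=2.6,fy=2.6))"
```

```text
4.3667 [ 0.4869 -0.0694  0.4596] [ 0.0169 -0.0116  0.0057 -0.0016 -0.0017 -0.0011]
choke_tab 0.76 [347.0, 291.6] [ 0.5201 -0.1306  0.206 ]
choke_pivot 0.78 [340.7, 227.2] [ 0.506  -0.0818  0.19  ]
reservoir 0.78 [416.3, 226.3] [ 0.5594 -0.0633  0.213 ]
clutch_pivot 0.85 [398.9, 174.3] [ 0.5486 -0.032   0.17  ]
(array([-67.8,  16.2,  -0.1]), np.float64(0.07), np.float64(10.47))
```

View pics/w2c.png

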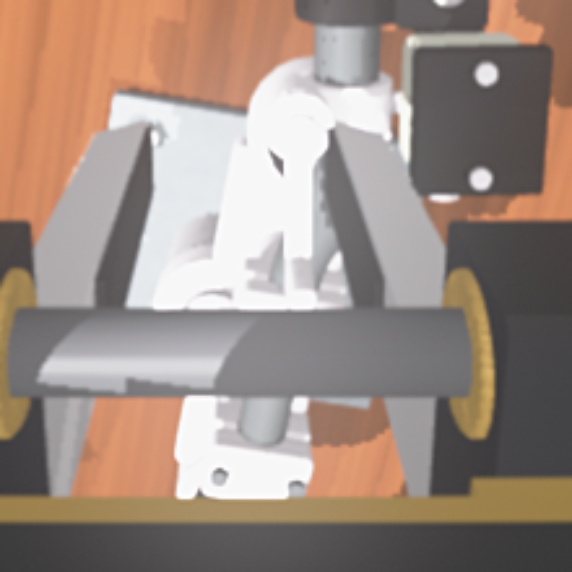

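Run:
```python
from fit import *
np.set_printoptions(precision=4,suppress=True)
a=cv2.imread('pics/w2.png'); g=a.astype(float)
c=a[190:310,290:410].astype(float); c=np.clip((c-170)*3,0,255).astype(np.uint8)
cv2.imwrite('pics/w2e.png',cv2.resize(c,None,fx=5,fy=5,interpolation=cv2.INTER_NEAREST))
d=np.load('pics/w2_d.npy'); st=arm.observe()
gray=a.mean(2)
for r in (10,25,40,55,70,80):
    row=gray[r,330:400]; idx=np.where(row<95)[0]; l,rr=330+idx.min(),330+idx.max()
    L=pt_z('wrist',(l,r),.17,st);Rr=pt_z('wrist',(rr,r),.17,st); print(r,l,rr,(L+Rr)/2,np.linalg.norm(L-Rr))
# depth of choke tab
for r in range(250,304,6):
    print(r,[ (round(float(pt_depth('wrist',(cc,r),d[r,cc],st)[2]),3) if d[r,cc]>0 else 0) for cc in range(320,364,4)])
```

```text
10 345 386 [0.4929 0.088  0.17  ] 0.03160095112706739
25 344 385 [0.4944 0.0775 0.17  ] 0.031908559754629855
40 344 385 [0.4967 0.067  0.17  ] 0.03222534805148418
55 344 385 [0.499  0.0563 0.17  ] 0.0325505092174385
70 344 385 [0.5014 0.0454 0.17  ] 0.03288434359711832
80 345 385 [0.5034 0.038  0.17  ] 0.03230475148506886
250 [0.074, 0.077, 0.076, 0.077, 0.083, 0.195, 0.196, 0.196, 0.175, 0.27, 0.288]
256 [0.076, 0.077, 0.076, 0.077, 0.076, 0.197, 0.196, 0.196, 0.175, 0.27, 0.288]
262 [0.076, 0.077, 0.076, 0.076, 0.076, 0.196, 0.197, 0.196, 0.175, 0.176, 0.288]
268 [0.077, 0.076, 0.076, 0.077, 0.076, 0.197, 0.195, 0.196, 0.168, 0.171, 0.289]
274 [0.076, 0.077, 0.079, 0.09, 0.092, 0.195, 0.196, 0.195, 0.162, 0.162, 0.291]
280 [0.077, 0.111, 0.108, 0.105, 0.13, 0.197, 0.2, 0.199, 0.153, 0.148, 0.074]
286 [0.077, 0.121, 0.12, 0.121, 0.129, 0.204, 0.21, 0.21, 0.135, 0.113, 0.111]
292 [0.112, 0.137, 0.137, 0.135, 0.135, 0.204, 0.217, 0.22, 0.129, 0.128, 0.127]
298 [0.372, 0.371, 0.371, 0.371, 0.371, 0.371, 0.371, 0.371, 0.371, 0.372, 0.372]
```

View pics/w2e.png

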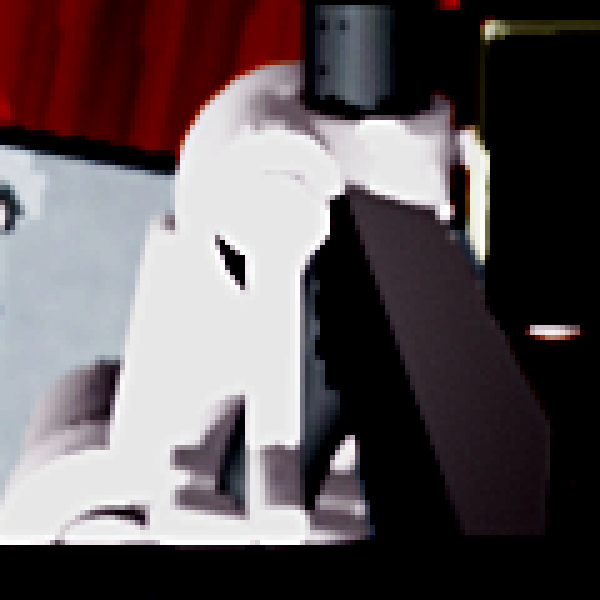

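Run:
```python
from fit import *
np.set_printoptions(precision=4,suppress=True)
d=np.load('pics/w2_d.npy'); st=arm.observe()
V,U=np.mgrid[190:300,310:420]
P=np.array([pt_depth('wrist',(u,v),d[v,u],st) for v,u in zip(V.ravel(),U.ravel())]).reshape(V.shape+(3,))
def edges(r,z0,z1,c0=320,c1=362):
    m=[c for c in range(c0,c1) if z0<P[r-190,c-310,2]<z1]; return min(m),max(m),P[r-190,m[0]-310:m[-1]-309].mean(0)
for r in (244,250,256,262,268,274): print(r,edges(r,.19,.2))
for r in (286,289,292,294): print(r,edges(r,.2,.225))
# pivot head / reservoir
m=(P[...,2]>.196)&(P[...,2]<.212)&(V<250); print('pivot?',P[m].mean(0),m.sum(),P[m].min(0),P[m].max(0))
for r in range(195,245,5): print(r,(P[r-190,15:55:3,2]*1000).astype(int))
m=(U>383)&(P[...,2]>.207)&(P[...,2]<.218)&(V<260);
m=(U>383)&(P[...,2]>.207)&(P[...,2]<.218)&(V<260);print('res',P[m].mean(0),P[m].min(0),P[m].max(0),m.sum())
```

```text
Traceback (most recent call last):
  File "h.py", line 20, in pt_depth
    o,d=ray(name,px,st); return o+d*dep
        ~~~^^^^^^^^^^^^
  File "h.py", line 13, in ray
    c=cams.get_calibration(name);K=np.array(c['camera_matrix']);k=c['k1']
ValueError: time passes only in moves, steps and waits
```

```bash
sed -i 's/^from rig.*/from rig import arm,cams as _c,order,finder\nimport functools\nclass cams:\n    read_camera=_c.read_camera\n    get_calibration=staticmethod(functools.lru_cache(_c.get_calibration))/' h.py
python3 - <<'E'
from fit import *
np.set_printoptions(precision=4,suppress=True)
d=np.load('pics/w2_d.npy'); st=arm.observe()
V,U=np.mgrid[190:300,310:420]
P=np.array([pt_depth('wrist',(u,v),d[v,u],st) for v,u in zip(V.ravel(),U.ravel())]).reshape(V.shape+(3,))
def edges(r,z0,z1,c0=320,c1=362):
    m=[c for c in range(c0,c1) if z0<P[r-190,c-310,2]<z1]; return min(m),max(m),P[r-190,m[0]-310:m[-1]-309].mean(0)
for r in (244,250,256,262,268,274): print(r,edges(r,.19,.2))
for r in (286,289,292,294): print(r,edges(r,.2,.225))
m=(P[...,2]>.196)&(P[...,2]<.212)&(V<250)&(U<362); print('pivot?',P[m].mean(0),m.sum(),P[m].min(0),P[m].max(0))
for r in range(195,245,5): print(r,(P[r-190,15:55:3,2]*1000).astype(int))
m=(U>383)&(P[...,2]>.207)&(P[...,2]<.218)&(V<260);print('res',P[m].mean(0),P[m].min(0),P[m].max(0),m.sum())
E
```

```text
244 (340, 348, array([ 0.5111, -0.0937,  0.1957]))
250 (340, 348, array([ 0.5122, -0.099 ,  0.1955]))
256 (340, 348, array([ 0.5132, -0.1041,  0.196 ]))
262 (340, 348, array([ 0.5143, -0.1095,  0.1959]))
268 (340, 348, array([ 0.5154, -0.1148,  0.1959]))
274 (340, 348, array([ 0.5165, -0.1204,  0.1957]))
286 (340, 349, array([ 0.5166, -0.1239,  0.2097]))
289 (340, 350, array([ 0.5168, -0.1242,  0.2137]))
292 (340, 350, array([ 0.5167, -0.1249,  0.2171]))
294 (340, 351, array([ 0.5174, -0.1263,  0.2177]))
pivot? [ 0.5085 -0.0809  0.198 ] 436 [ 0.4982 -0.0976  0.196 ] [ 0.5186 -0.0701  0.2023]
195 [  0   1   1   2   0 440   0   0   0 174 179 181 181 182]
200 [  0   0   0   0   1   0   1   0   1 175 177 440 181 182]
205 [ -1   1   1   2   0  60  67  68  72 176 179 180 181 181]
210 [  1   0   0  65 172 174 177 174 172 175 179 180 182 182]
215 [  2   0  72 179 186 189 189 190 189 182 183 185 187 185]
220 [  1  74 176 191 196 195 440 196 196 195 190 183 184 185]
225 [ 58  82 188 196 195 196 199 199 195 196 196 184 186 186]
230 [ 75  83  82 195 196 200 201 200 201 196 261 264 268 268]
235 [ 67  82  82 197 195 200 201 200 200 196 262 272 276 275]
240 [ 77  83  84  89  90 196 195 196 196 176 263 275 280 283]
res [ 0.5497 -0.0649  0.214 ] [ 0.5346 -0.0893  0.2083] [ 0.5671 -0.0414  0.2175] 1859
```

Run:
```python
from fit import *
st=arm.observe();print(st['wrist_force'])
print(delta([.5183,-.1321,.400],11.75))
```

```text
[ 1.31334887  0.09376885 -0.73570255]
(array([-67.7,  19.4,  59.9]), np.float64(-1.28), np.float64(10.47), [[-0.182, 0.983, 0.0], [0.983, 0.182, -0.0], [-0.0, 0.0, -1.0]])
```

>>> {"fn": "step_arm", "kwargs": {"series": [[-20,6,0,-1.3,30],[-45,13,0,-1.3,30],[-67.7,19.4,0,-1.3,30],[-67.7,19.4,0,-1.3,30],[-67.7,19.4,15,-1.3,30],[-67.7,19.4,30,-1.3,30],[-67.7,19.4,45,-1.3,30],[-67.7,19.4,55,-1.3,30],[-67.7,19.4,60,-1.3,30],[-67.7,19.4,60,-1.3,30]]}}

```text
time_s: 5.4
ee_pos: [0.5182, -0.1326, 0.3986]
tcp_rot: [-0.001, 0.631, 0.776, -0.0]
wrist_force: [1.2, -0.8, -0.7]
width: 0.0299
```

Run:
```python
from fit import *
im,d=save('wrist','w3.png')
st=arm.observe();print(st['time_s'],st['ee_pos'],st['wrist_force'],st['width'],delta([.5183,-.1321,.400],11.75)[:3])
save('top','t3.png')
a=cv2.imread('pics/t3.png')[160:260,360:480];cv2.imwrite('pics/t3c.png',cv2.resize(a,None,fx=5,fy=5))
```

```text
5.45 [ 0.51839968 -0.13282884  0.39963054] [ 0.06267522  0.06783548 -0.02144517] 0.030183738165361657 (array([ 0.7,  0. , -0.4]), np.float64(-0.06), np.float64(11.69))
```

View pics/w3.png

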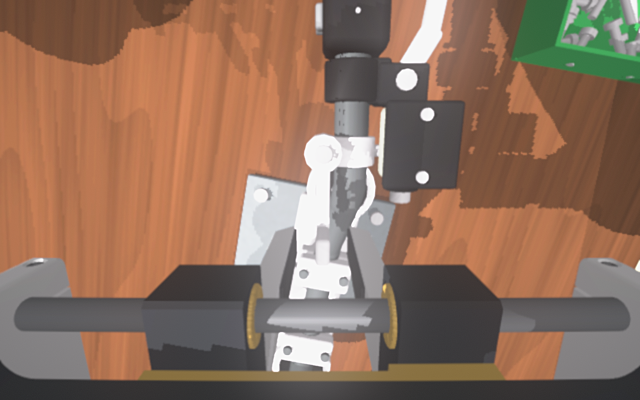

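>>> {"fn": "step_arm", "kwargs": {"series": [[0,0,0,0,5],[0,0,0,0,5],[0,0,0,0,5],[0,0,0,0,5],[0,0,0,0,5],[0,0,0,0,5]], "force": 8}}

```text
time_s: 6.0
ee_pos: [0.5185, -0.1334, 0.4002]
tcp_rot: [0.0, 0.632, 0.775, -0.0]
wrist_force: [-0.2, 0.4, 2.6]
width: 0.0082
```

>>> {"fn": "step_arm", "kwargs": {"series": [[0.2,-4.5,0,5,5],[0.8,-9,0,10,5],[1.8,-13.5,0,15,5],[3.1,-17.8,0,20,5],[4.9,-22,0,25,5],[7,-26,0,30,5],[9.4,-29.8,0,35,5],[12.2,-33.4,0,40,5],[15.2,-36.8,0,45,5],[15.2,-36.8,0,45,5],[15.2,-36.8,0,45,5]]}}

```text
time_s: 6.92
ee_pos: [0.4792, -0.1259, 0.4001]
tcp_rot: [0.0, 0.88, 0.476, -0.0]
wrist_force: [-3.3, -0.5, 4.0]
width: 0.008
```

Run:
```python
from fit import *
im,d=save('wrist','w4.png')
st=arm.observe();print(st['time_s'],st['ee_pos'],st['wrist_force'],st['wrist_torque'],st['width'],delta([.5183,-.1321,.400],11.75)[2])
p=st['ee_pos'][:2]-[.5077,-.0812]; print(np.hypot(*p),np.degrees(np.arctan2(-p[0]*np.cos(.205)-p[1]*np.sin(.205), p[0]*np.sin(.205)-p[1]*np.cos(.205))))
```

```text
6.9667 [ 0.479341   -0.12599746  0.4000749 ] [-2.74007559 -0.4809405   4.40727836] [-0.18052529  0.83442056  0.11249365] 0.007794284664 -33.22
0.0530192916332503 44.081463699008154
```

View pics/w4.png

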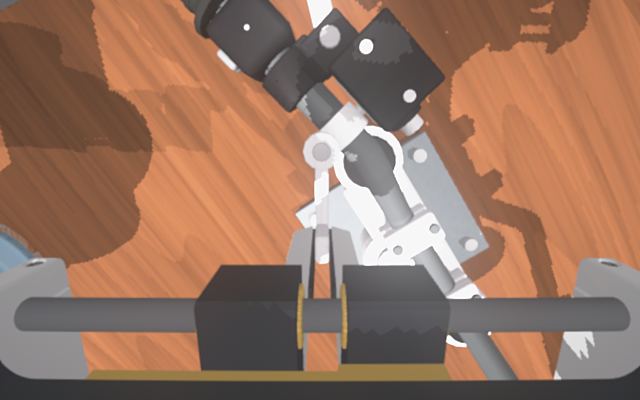

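>>> {"fn": "step_arm", "kwargs": {"series": [[0,0,0,0,24],[0,0,0,0,24],[0,0,0,0,24],[0,0,-10,0,24],[0,0,-25,0,24],[0,0,-45,0,24],[0,0,-60,0,24],[0,0,-60,0,24]]}}

```text
time_s: 7.63
ee_pos: [0.48, -0.1261, 0.4639]
tcp_rot: [0.003, 0.88, 0.475, 0.002]
wrist_force: [0.0, -0.6, -0.2]
width: 0.024
```

```bash
cat > lev.py <<'E'
from h import *
O=np.array([.5169,-.0364]);TH=.205
Rh=np.array([[np.cos(TH),-np.sin(TH)],[np.sin(TH),np.cos(TH)]])
def tcp(q,off,s=.125):
    f=.4-q; F=np.array([.03+s*np.sin(f),s*np.cos(f)])+np.array([np.cos(f),-np.sin(f)])*off
    return O+Rh@F, np.degrees(TH)+90-np.degrees(f)-180
def toh(P): return Rh.T@(np.array(P)[:2]-O)
E
python3 - <<'E'
from lev import *
im,d=save('wrist','w5.png')
st=arm.observe();print(st['time_s'],st['ee_pos'],st['wrist_force'],st['width'])
for l,z in [('choke_tab',.206),('choke_pivot',.19)]:
    for q in finder.tip_of(l,'wrist')[:1]: P=pt_z('wrist',q['position'],z,st);print(l,q,P,toh(P))
P,y=tcp(0,.030); print(P,y,delta([*P,.46],y)[:2])
E
```

```text
7.6833 [ 0.47969775 -0.12596746  0.46178938] [ 0.04346618  0.38213161 -1.10153524] 0.02431283454023603
choke_pivot {'position': [315.6, 142.5], 'p': 0.92} [ 0.50693204 -0.07886338  0.19      ] [-0.01840339 -0.03954509]
[0.59992408 0.08652498] -101.17267700505106 (array([243.7, -15.9,  -1. ]), np.float64(67.84))
```

View pics/w5.png

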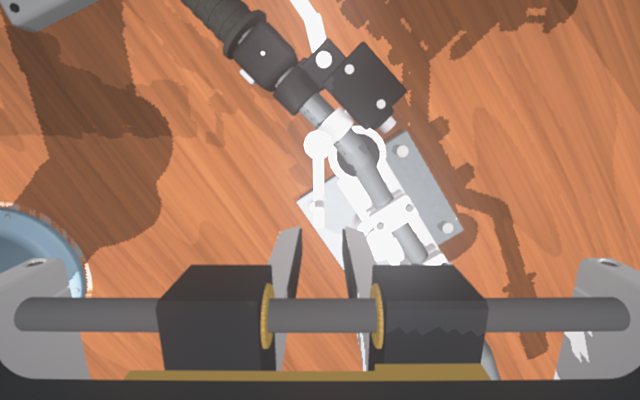

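>>> {"fn": "step_arm", "kwargs": {"series": [[20,-1,0,7,0],[45,-3,0,14,0],[70,-5,0,21,0],[95,-6,0,28,0],[120,-8,0,35,0],[145,-10,0,42,0],[170,-11,0,49,0],[195,-13,0,56,0],[220,-15,0,63,0],[244,-16,0,68,0],[244,-16,0,68,0],[244,-16,0,68,0]]}}

```text
time_s: 8.78
ee_pos: [0.6001, 0.0874, 0.4578]
tcp_rot: [0.0, 0.995, -0.097, -0.002]
wrist_force: [-0.7, 0.5, -0.1]
width: 0.0006
```

Run:
```python
from lev import *
im,d=save('wrist','w6.png')
st=arm.observe();print(st['time_s'],st['ee_pos'],st['wrist_force'],st['width'])
P,y=tcp(0,.030); print(P,y,delta([*P,.354],y)[:3])
for l,z in [('lever_front',.17),('lever_ball',.17)]:
    for q in finder.tip_of(l,'wrist')[:1]: Q=pt_z('wrist',q['position'],z,st);print(l,q,Q,toh(Q))
save('top','t6.png')
for l,z in [('choke_tab',.206),('choke_pivot',.19)]:
    for q in finder.tip_of(l,'top')[:1]: Q=pt_z('top',q['position'],z);print(l,q,Q,toh(Q))
a=cv2.imread('pics/t6.png')[150:270,300:480];cv2.imwrite('pics/t6c.png',cv2.resize(a,None,fx=4,fy=4))
```

```text
8.8333 [0.59987201 0.08667568 0.45813804] [-0.20801733 -0.14015412 -0.51746112] 0.0003201049354189791
[0.59992408 0.08652498] -101.17267700505106 (array([4.000e-01, 1.000e-01, 1.041e+02]), np.float64(-0.06), np.float64(-101.23))
lever_front {'position': [529.8, 229.9], 'p': 0.67} [ 0.53868251 -0.09319196  0.17      ] [ 0.00976543 -0.06003699]
lever_ball {'position': [265.7, 236.5], 'p': 0.7} [0.57914767 0.1422449  0.17      ] [0.0973105  0.16223267]
choke_tab {'position': [435.6, 224.9], 'p': 0.66} [ 0.48169476 -0.12120145  0.206     ] [-0.05173087 -0.07585916]
choke_pivot {'position': [421.7, 213.1], 'p': 0.76} [ 0.50901189 -0.09360445  0.19      ] [-0.01936789 -0.05440088]
```

View pics/w6.png

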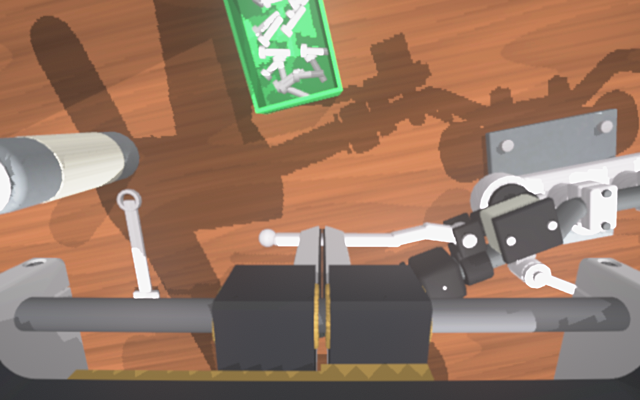

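View pics/t6c.png

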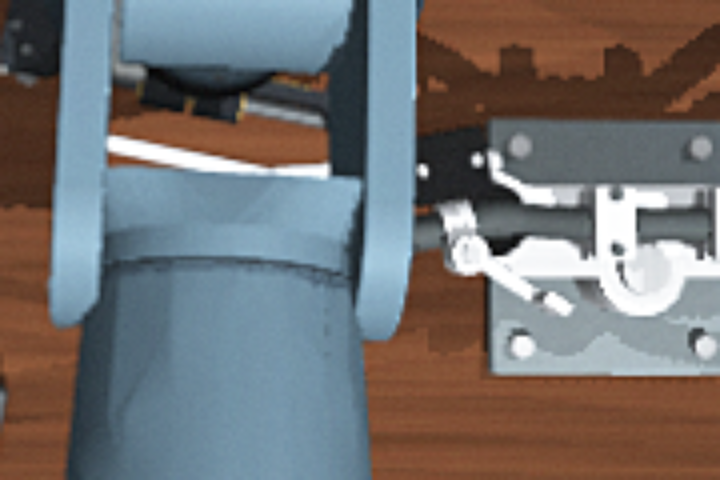

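Run:
```python
from lev import *
d=np.load('pics/w6_d.npy'); st=arm.observe()
for u in (282,290,350,362,374,386):
    pts=[pt_depth('wrist',(u,v),d[v,u],st) for v in range(225,256)]
    pts=[p for p in pts if .172<p[2]<.184]
    if pts: h=np.array([toh(p) for p in pts]); print(u,len(pts),np.mean(pts,0),h.min(0),h.max(0))
print(toh(st['ee_pos']))
for q in (0,.1,.2,.294): P,y=tcp(q,.030 if q==0 else .008); print(q,P,y,[a for a in delta([*P,.354],y)[:2]])
P,y=tcp(0,.008);print(delta([*P,.354],y)[:2])
```

```text
282 11 [0.57627671 0.1264918  0.17830353] [0.08718011 0.14632975] [0.09439816 0.14922822]
290 12 [0.57521514 0.11953171 0.17792224] [0.08465353 0.13974265] [0.09204195 0.14252599]
350 11 [0.56449985 0.06766497 0.17842378] [0.06383122 0.09075481] [0.0706807  0.09387947]
362 11 [0.56234496 0.05727542 0.17826817] [0.05899979 0.0808683 ] [0.06636061 0.08419349]
374 11 [0.56022618 0.0468764  0.17819867] [0.05600061 0.07096778] [0.06171677 0.07440147]
386 11 [0.55810099 0.03647037 0.17814915] [0.05080299 0.06108262] [0.05760445 0.06460257]
[0.10608164 0.10286727]
0 [0.59992408 0.08652498] -101.17267700505106 [array([ -0. ,  -0.6, 105.6]), np.float64(-0.22)]
0.1 [0.5660929  0.09338452] -95.44309905374283 [array([-34.5,  -0.7, 105.6]), np.float64(-5.95)]
0.2 [0.55364673 0.09474545] -89.71352110243458 [array([-47. ,   0.4, 105.6]), np.float64(-11.68)]
0.294 [0.54187786 0.09488566] -84.32771782820485 [array([-58.6,   2.6, 105.6]), np.float64(-17.06)]
(array([-22. ,  -0.5, 105.6]), np.float64(-0.22))
```

>>> {"fn": "step_arm", "kwargs": {"series": [[0,0,20,0,0],[0,0,45,0,0],[0,0,70,0,0],[0,0,92,0,0],[0,0,104,0,0],[-4,0,104,0,0],[-8,0,104,0,0],[-11,0,104,0,0],[-13,0,104,0,0],[-13,0,104,0,0]]}}

```text
time_s: 9.92
ee_pos: [0.5873, 0.0895, 0.3574]
tcp_rot: [-0.0, 0.995, -0.099, 0.001]
wrist_force: [-0.4, -0.0, 0.1]
width: 0.0008
```

Run:
```python
from lev import *
im,d=save('wrist','w7.png')
st=arm.observe();print(st['time_s'],st['ee_pos'],st['wrist_force'],st['width'],toh(st['ee_pos']))
```

```text
9.9667 [0.58744792 0.08940966 0.35714035] [-0.55243713  0.2599776   0.7012241 ] 0.000638630845576892 [0.09468143 0.10881409]
```

View pics/w7.png

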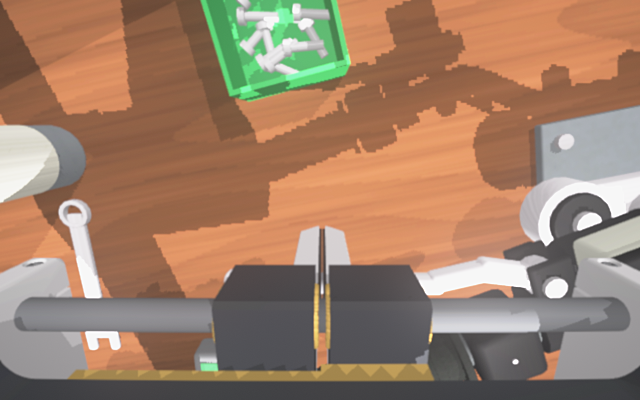

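>>> {"fn": "step_arm", "kwargs": {"series": [[-2,0,0,0,0],[-4,0,0,0,0],[-5,0,0,0,0],[-5,0,0,0,0]]}}

```text
time_s: 10.3
ee_pos: [0.5823, 0.0904, 0.3557]
tcp_rot: [0.0, 0.995, -0.099, -0.0]
wrist_force: [-0.1, -0.0, -0.6]
width: 0.0003
```

>>> {"fn": "step_arm", "kwargs": {"series": [[-1,0,0,0,0],[-1,0,0,0,0]]}}

```text
time_s: 10.47
ee_pos: [0.5814, 0.0905, 0.3556]
tcp_rot: [0.0, 0.995, -0.099, -0.0]
wrist_force: [-0.9, 0.1, 0.2]
width: 0.0007
```

>>> {"fn": "step_arm", "kwargs": {"series": [[-1,0,0,0,0],[-1,0,0,0,0]]}}

```text
time_s: 10.63
ee_pos: [0.5806, 0.0907, 0.3557]
tcp_rot: [0.0, 0.995, -0.099, 0.0]
wrist_force: [0.5, 0.3, -1.0]
width: 0.0004
```

>>> {"fn": "step_arm", "kwargs": {"series": [[-1,0,0,0,0],[-1,0,0,0,0]]}}

```text
time_s: 10.8
ee_pos: [0.5799, 0.0907, 0.3557]
tcp_rot: [0.0, 0.995, -0.099, 0.002]
wrist_force: [5.4, 0.3, -3.1]
width: 0.0
```

>>> {"fn": "step_arm", "kwargs": {"series": [[-1,0,0,0,0],[-1,0,0,0,0]]}}

```text
time_s: 10.97
ee_pos: [0.5792, 0.0908, 0.3558]
tcp_rot: [0.0, 0.995, -0.099, 0.002]
wrist_force: [7.0, 0.1, -4.5]
width: 0.0005
```

Run:
```python
from lev import *
st=arm.observe();print(st['time_s'],st['ee_pos'],st['wrist_force'],toh(st['ee_pos']))
n=Rh@np.array([np.cos(.4),-np.sin(.4)])
piv=O+Rh@np.array([.03,0])+.002*(Rh@[1,0]); C=np.array([.5801,.0907])
print('r',np.linalg.norm(C-piv), (C-piv)@n)
for q in (.05,.1,.15,.2,.25,.275,.294):
    c,s=np.cos(q),np.sin(q); T=piv+np.array([[c,-s],[s,c]])@(C-piv)
    print(q,T,delta([*T,.3557],-101.2+np.degrees(q))[:2])
```

```text
10.9667 [0.57918468 0.09083221 0.35577991] [ 7.00588273  0.13117546 -4.45187159] [0.0868808  0.11188897]
r 0.12472629002855042 0.007900534313717077
0.05 [0.57403339 0.09214214] (array([-5.3, -0.3,  0.1]), np.float64(-3.02))
0.1 [0.56790229 0.09327927] (array([-11.5,  -0.2,   0. ]), np.float64(-5.89))
0.15 [0.56172201 0.09410855] (array([-17.8,   0.2,  -0. ]), np.float64(-8.75))
0.2 [0.55550801 0.09462791] (array([-24. ,   0.9,  -0. ]), np.float64(-11.62))
0.25 [0.54927582 0.09483605] (array([-30.1,   2. ,  -0.1]), np.float64(-14.48))
0.275 [0.54615777 0.09482322] (array([-33.2,   2.6,  -0.1]), np.float64(-15.91))
0.294 [0.54378881 0.09476135] (array([-35.5,   3.1,  -0.1]), np.float64(-17.0))
```

>>> {"fn": "step_arm", "kwargs": {"series": [[-3,0,0,-1.5,0],[-6,-0.3,0,-3,0],[-9,-0.2,0,-4.5,0],[-12,-0.2,0,-6,0],[-15,0,0,-7.4,0],[-18,0.2,0,-8.8,0],[-21,0.5,0,-10.2,0],[-24,0.9,0,-11.6,0],[-27,1.4,0,-13,0],[-30,2,0,-14.5,0],[-33.2,2.6,0,-16,0],[-33.2,2.6,0,-16,0]]}}

```text
time_s: 11.97
ee_pos: [0.5463, 0.0952, 0.3559]
tcp_rot: [-0.0, 0.999, 0.041, 0.004]
wrist_force: [11.0, 1.5, -7.8]
width: 0.0005
```

Run:
```python
from lev import *
st=arm.observe()
im,d=save('wrist','w8.png'); save('side','s8.png'); im,dt=save('top','t8.png')
st=arm.observe();print(st['time_s'],st['ee_pos'],st['wrist_force'],delta([.54379,.09476,.3557],-84.35)[:3])
for f,(a,b,c,e) in {'s8':(140,290,240,400),'t8':(150,250,290,450)}.items():
    cv2.imwrite(f'pics/{f}c.png',cv2.resize(cv2.imread(f'pics/{f}.png')[a:b,c:e],None,fx=4,fy=4))
```

```text
12.1167 [0.54656158 0.09517688 0.35591822] [10.81589435  1.7584066  -6.51052341] (array([-2.8,  0.2,  0.2]), np.float64(-1.04), np.float64(-85.39))
```

View pics/w8.png

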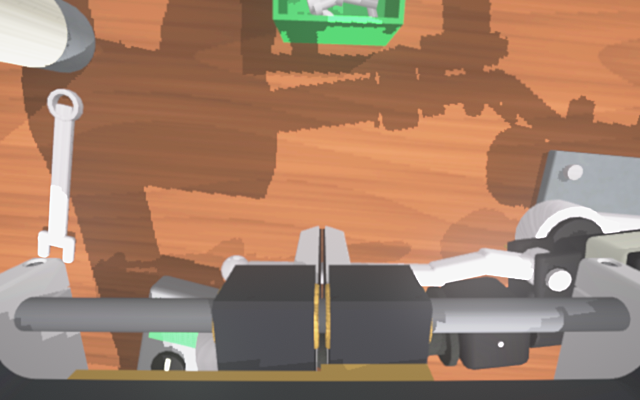

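View pics/s8c.png

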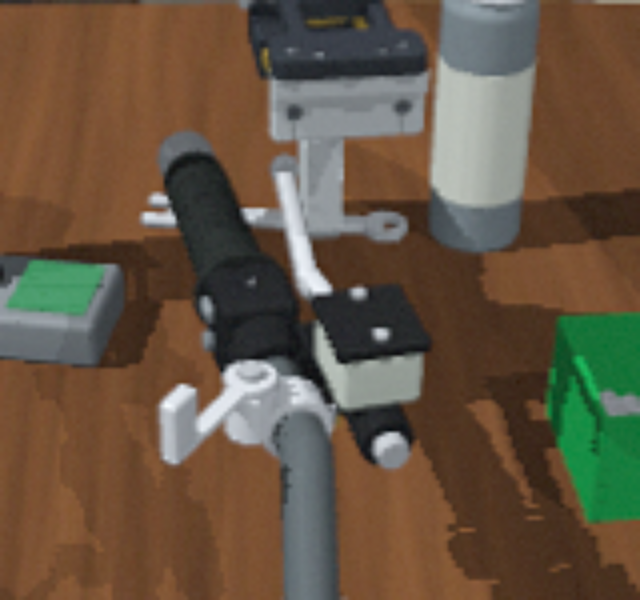

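View pics/t8c.png

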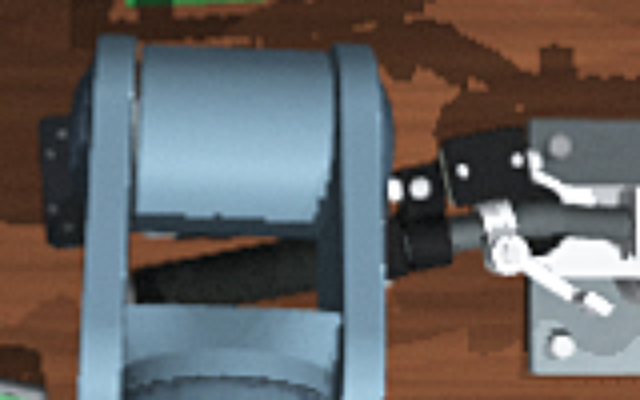

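>>> {"fn": "step_arm", "kwargs": {"series": [[-1.5,0,0,-0.5,0],[-2.8,0.2,0,-1,0],[-2.8,0.2,0,-1,0],[-2.8,0.2,0,-1,0]]}}

```text
time_s: 12.45
ee_pos: [0.5438, 0.095, 0.3559]
tcp_rot: [-0.001, 0.999, 0.049, 0.004]
wrist_force: [12.0, 3.6, -6.9]
width: 0.0002
```

```bash
cat > chk.py <<'E'
from fit import *
import lev,sys
tag=sys.argv[1]
np.set_printoptions(precision=4,suppress=True)
im,d=save('side',f's{tag}.png'); pos={}
for l,z in [('lever_ball',.17),('lever_front',.17),('grip_inner',.17),('grip_outer',.17),('choke_tab',.206),('choke_pivot',.19)]:
    for q in finder.tip_of(l,'side')[:1]: Q=pt_z('side',q['position'],z);pos[l]=Q;print(l,q['p'],np.round(q['position'],1),lev.toh(Q))
stw=arm.observe(); im,dw=save('wrist',f'w{tag}.png')
def h(P): return lev.toh(P)
# wrist: ball-side stub and inner blade
for u in (230,236,242,415,425,435,445):
    for_=[]
    for v in range(240,310):
        P=pt_depth('wrist',(u,v),dw[v,u],stw)
        if .172<P[2]<.184: for_.append(h(P))
    if for_: print(u,len(for_),np.min(for_,0),np.max(for_,0))
st=arm.observe();print(st['time_s'],st['ee_pos'],st['wrist_force'],lev.delta([.54379,.09476,.3557],-84.35)[:3])
p=[lev.O[0]+.002*np.cos(.205),lev.O[1]+.002*np.sin(.205),.205,.0644]
a=cv2.resize(cv2.imread(f'pics/s{tag}.png'),None,fx=5,fy=5)
for q,col in ((.254,(255,0,0)),(.294,(0,0,255)),(.334,(0,255,0))):
    for l in ('lever_ball','grip_outer','grip_inner','choke_tab','choke_pivot'):
        u,v=proj('side',model(p,q,np.pi/4)[l]); cv2.circle(a,(int(5*u+2.5),int(5*v+2.5)),3,col,-1)
cv2.imwrite(f'pics/s{tag}o.png',a[750:1290,1300:2000])
E
python3 chk.py 9
```

```text
lever_ball 0.66 [308.9 183.7] [0.046  0.1614]
lever_front 0.76 [310.3 192.4] [0.0397 0.1245]
grip_inner 0.91 [298.5 210. ] [0.0014 0.0645]
grip_outer 0.72 [290.9 180.1] [0.0121 0.1862]
choke_tab 0.74 [309.1 182.4] [0.0314 0.1023]
choke_pivot 0.74 [301.3 231.7] [-0.0158 -0.0329]
230 13 [0.0516 0.1737] [0.0566 0.1746]
236 5 [0.0541 0.1709] [0.0558 0.1712]
242 4 [0.0532 0.1681] [0.0547 0.1682]
415 8 [0.0372 0.0717] [0.0402 0.073 ]
425 18 [0.0317 0.066 ] [0.0392 0.0681]
435 20 [0.0234 0.0606] [0.0399 0.0626]
445 24 [0.0228 0.0547] [0.0407 0.0572]
12.85 [0.5439 0.095  0.3559] [11.4355  4.559  -7.236 ] (array([-0.1,  0.2,  0.2]), np.float64(-0.04), np.float64(-84.39))
```

View pics/s9o.png

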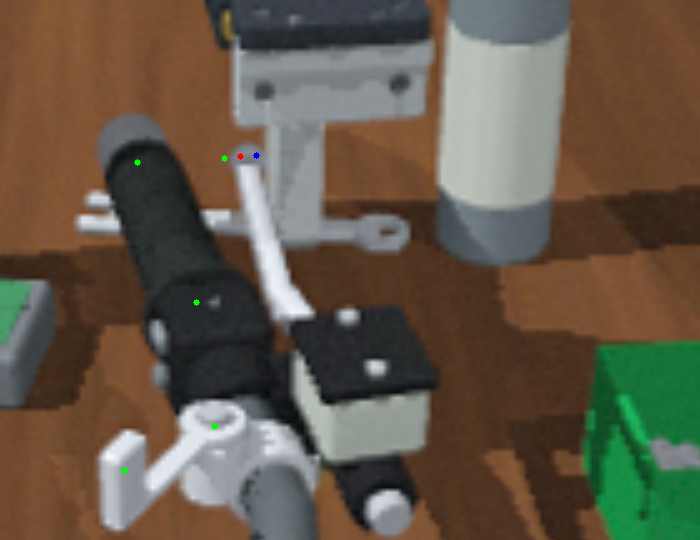

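Run:
```python
from fit import *
import lev
a=cv2.imread('pics/s9.png')
cv2.imwrite('pics/s9z.png',cv2.resize(a[165:215,275:335],None,fx=12,fy=12,interpolation=cv2.INTER_NEAREST))
p=[lev.O[0]+.002*np.cos(.205),lev.O[1]+.002*np.sin(.205),.205,.0644]
# grip silhouette prediction at cylinder edges
T=T_cam2world('side')[:3,3]
Rm=np.array([[np.cos(.205),-np.sin(.205),0],[np.sin(.205),np.cos(.205),0],[0,0,1]])
for y in (.09,.12,.15,.17):
    us=[proj('side',Rm@np.array([.0165*np.cos(t),y,.17+.0165*np.sin(t)])+[p[0],p[1],0]) for t in np.linspace(0,2*np.pi,73)]
    us=np.array(us); i,j=us[:,0].argmin(),us[:,0].argmax(); print(y,us[i],us[j])
for q in (.254,.275,.294,.31): print(q,proj('side',model(p,q)['lever_ball']))
d=np.load('pics/s9_d.npy')
for v in range(176,192,2): print(v,a[v,284:318].mean(1).astype(int))
```

```text
0.09 [287.6372019  204.21173751] [304.13942371 202.15388234]
0.12 [284.68210199 196.61637377] [300.69631809 194.69518279]
0.15 [281.90953728 189.48599408] [297.46274695 187.68859236]
0.17 [280.15456542 184.97052658] [295.4143951  183.24926448]
0.254 (np.float64(310.8688134860082), np.float64(180.67868604844261))
0.275 (np.float64(309.1842801063632), np.float64(180.7744483746105))
0.294 (np.float64(307.66272461927355), np.float64(180.87563035394544))
0.31 (np.float64(306.383499312682), np.float64(180.9715555055505))
176 [107 108 108 105 103 104 103  98  94  86  88  86  84  83  85  81  81  84
  85  84  88  89  84  84  85  92  88  81  97 141 169 164 133 132]
178 [110  78  52  46  45  38  45  52  62  83  88  82  83  84  83  81  81  81
  85  84  89  86  84  85  95  99  94  84  97 146 169 164 132 134]
180 [ 21  26  22  28  25  36  36  32  30  27  50  77  84  82  82  82  82  84
  87  89  86  88 102 130 138 139 140 131 122 143 168 160 124 128]
182 [ 30  44  43  51  45  47  42  37  35  37  30  37  69  82  84  82  83  85
  84  86  88  93 118 126 117 115 118 125 133 152 168 161 132 136]
184 [ 47  47  42  44  43  48  43  41  47  43  39  33  35  70  84  83  83  86
  86  85  87  83  93 151 218 222 207 182 106 141 168 161 134 136]
186 [ 43  49  48  49  48  45  45  38  41  37  35  36  27  42  73  81  86  83
  84  86  86  85  78 130 205 229 214 196 145 140 166 154 132 125]
188 [ 44  48  48  48  47  44  39  35  39  39  37  30  28  31  41  77  81  83
  88  88  90  87  84 105 168 216 220 207 185 148 165 148 130 138]
190 [ 39  43  48  48  45  39  48  47  46  42  40  38  38  28  25  47  83  83
  83  85  88  84  84  84 133 204 229 216 197 155 165 146 134 156]
```

View pics/s9z.png

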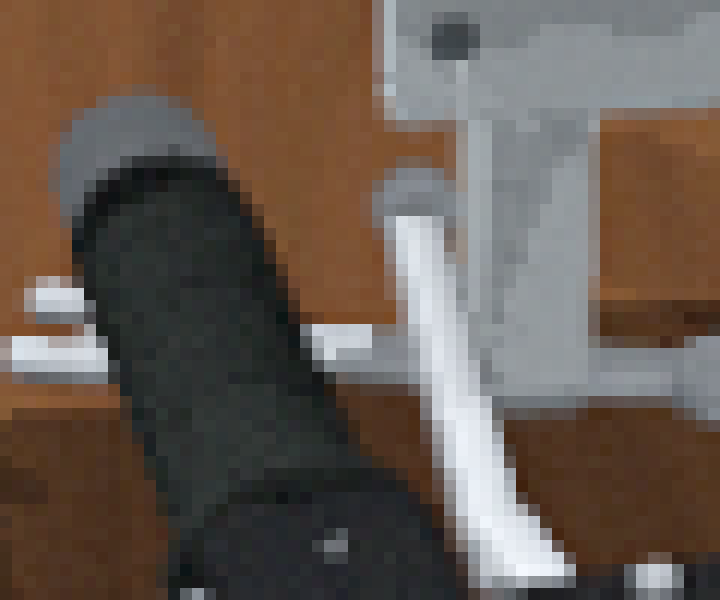

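Run:
```python
from lev import *
st=arm.observe(); q=st['tcp_rot']; print(q)
M=Ro.from_quat([q[1],q[2],q[3],q[0]]).as_matrix(); print(M[:,2]); g=st['ee_pos']+M[:,2]*.186
print(g, g[:2]-[.54379,.09476])
```

```text
[-8.44755167e-04  9.98793571e-01  4.89313851e-02  4.05083530e-03]
[ 0.00800923  0.0020839  -0.99996575]
[0.54536048 0.09536003 0.16993861] [0.00157048 0.00060003]
```

>>> {"fn": "step_arm", "kwargs": {"series": [[-1,0,0,-0.4,0],[-1.8,0.1,0,-0.7,0],[-1.8,0.1,0,-0.7,0],[-1.8,0.1,0,-0.7,0],[-1.8,0.1,0,-0.7,0]]}}

```text
time_s: 13.27
ee_pos: [0.5421, 0.0948, 0.3559]
tcp_rot: [-0.001, 0.998, 0.055, 0.004]
wrist_force: [12.0, 4.4, -7.6]
width: 0.0005
```

```bash
python3 chk.py 10 | tail -8
python3 - <<'E'
from lev import *
st=arm.observe(); q=st['tcp_rot']
M=Ro.from_quat([q[1],q[2],q[3],q[0]]).as_matrix(); g=st['ee_pos']+M[:,2]*.186
print(g[:2]-[.54379,.09476], M[:,2],st['time_s'])
a=cv2.imread('pics/s10.png')
for v in range(178,192,2): print(v,a[v,294:318].mean(1).astype(int))
im,d=save('top','t10.png')
cv2.imwrite('pics/t10c.png',cv2.resize(cv2.imread('pics/t10.png')[60:310,200:500],None,fx=2.4,fy=2.4))
E
```

```text
230 13 [0.0491 0.1741] [0.054  0.1752]
236 6 [0.0522 0.1711] [0.0538 0.172 ]
242 2 [0.051  0.1682] [0.0513 0.1687]
415 8 [0.0364 0.0719] [0.0395 0.0731]
425 17 [0.0306 0.0663] [0.0389 0.0682]
435 23 [0.0216 0.0603] [0.0394 0.0624]
445 26 [0.0228 0.055 ] [0.0404 0.0579]
13.6667 [0.5421 0.0948 0.3559] [11.8254  4.0697 -8.3047] (array([1.7, 0.2, 0.2]), np.float64(0.66), np.float64(-83.69))
[-0.00020333  0.00053159] [ 0.00808887  0.00258623 -0.99996394] 13.6667
178 [ 84  85  88  81  83  82  84  85  89  86  87  87  85  93  97  88  81  89
 127 174 181 131 132 131]
180 [ 50  75  82  81  84  80  84  84  85  87  90 110 132 137 138 138 132 117
 126 175 182 130 126 126]
182 [ 31  39  68  84  80  83  84  82  87  82 100 126 127 118 115 117 124 125
 130 169 165 131 134 133]
184 [ 39  30  37  67  84  83  84  88  86  85  85  97 155 218 222 208 182  99
 127 171 166 132 134 138]
186 [ 33  39  29  35  75  83  83  85  85  88  86  81 125 204 228 214 196 145
 123 170 167 128 123 131]
188 [ 37  35  32  27  40  73  81  85  85  89  86  84 104 171 212 221 209 188
 133 170 166 131 138 154]
190 [ 41  32  32  24  26  45  85  82  82  88  82  83  80 135 204 228 217 201
 168 155 165 132 155 153]
```

View pics/s10o.png

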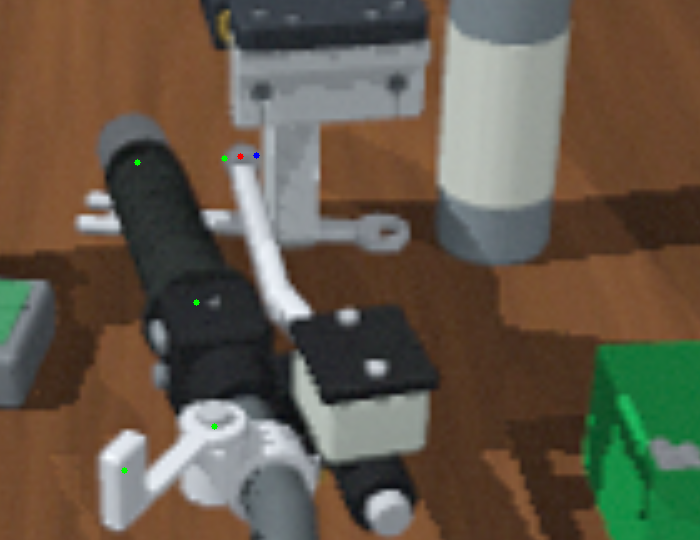

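View pics/t10c.png

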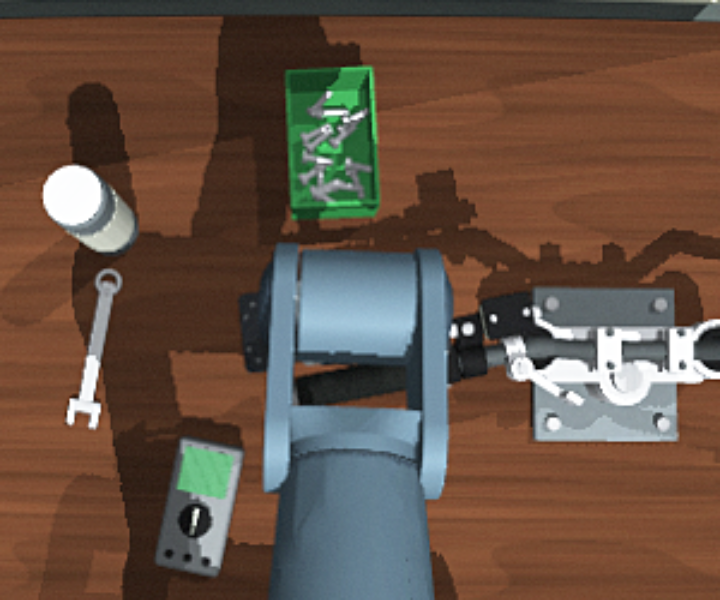

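Run:
```python
from h import *
print(order.hand_in())
```

```text
the job is handed in; nothing more can be done
None
```

I set the choke to half first, then pulled the clutch lever in to a gap of about 20 mm. I handed the job in at about 13.7 s with the arm still holding it.

- **Choke:** I gripped the thumb tab, turned it 45° about its pivot and let go. The gripper measured 44–45° at the end of the turn. Top and side pictures taken after the clutch pull still show it at half.
- **Clutch:** I pushed with closed fingertips on the front face, 125 mm from the pivot, following the lever's arc. The first stop left about 22 mm, because the tool tilts slightly under load, so I went 1.8 mm further.
- **Gap checks:** At the final pose the three estimates agree only roughly:
  - fingertip position: about 19.7 mm
  - wrist camera: about 19.5 mm
  - side camera: about 19 mm, good to 1.5–2 mm
- **Force:** The wrist read about 12 N towards the grip, close to the 13 N expected. It also read about 8 N vertically, which I did not explain; it is well under the limits.
- **Other things on the bench:** In the last top picture the multimeter, bin, can and spanner are where they started.
- **Detector errors:** The networks misplaced some points, such as the choke tab in one late side view and `lever_front` in one wrist view. I relied on depth, contact and overlays for those instead.

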